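# Hold a label printer's sprung roll guides open at the width mark

## Task

The label roll has run out and I need both hands to load the new one. Take the blue roll guide of the open label printer by its finger tab and pull it outwards against its spring, so that the empty core drops into the bay, until the guide's pointer lines up with the red marker on the width scale. Keep hold of it right there, still pulling, and finish while holding it; do not let the guides spring back, and leave the new roll, the pencil pot and the blue jar where they stand.

Things in the scene. Friction and masses are not known exactly. Their poses are not given: they have to be found in the camera images.
- tab (a point): Centre of the blue guide's finger tab: upright plate 8 mm thick (its x), 34 mm wide (y), 44 mm tall, middle 130 mm above the table, on the guide's flange disc (5 mm thick, top 106 mm above the table). Free on both sides, 45 mm on the inner (+x). Axes are the printer's: z up, +x from blue to white guide, +y to the printer's front (scale, roller), -y to its open lid. The guide is pulled along -x.
- pointer (a point): Tip of the blue guide's pointer arm (5 mm wide, white line on top), 90 mm above the table, over the white scale strip on the printer's front ledge. Axes as tab. It moves with the guide; it lies 6.5 mm in +x and 74 mm in +y of the tab's centre.
- mark (a point): Point of the red marker clip (10 x 18 x 6 mm) on the scale on the front ledge, set to the width of the new roll. Axes as tab. The pointer is at the mark when both have the same x in these axes; at the start the mark lies 22 to 34 mm in -x of the pointer and about 1 mm in +y.
- guide (a joint): Travel of the blue guide outwards (-x of tab), m: 0 at the start, core clamped; stops at -0.012 (shut) and 0.042 (fully out). A spring pulls it inwards with about 8 N at 0 and 220 N/m more as it opens (13 to 15.5 N at the mark). The white guide is geared to it and moves the other way by as much; let go, both spring back.
- core_c (a point): Centre of the empty cardboard core, a tube 32 mm across, 40 mm long, along the printer's x between the guides on their hub stubs (cones 5 mm into each end), 76 mm above the table at the start. It drops to the bay's floor by itself once the guides have opened by about 5 mm.
- bay (a point): Middle of the bay's floor, 12 mm above the table, under the core; bay 136 mm (x) by 140 mm (y). The printer is fixed; its base, centred here, is 178 mm (x) by 220 mm (y) by 85 mm high. The open lid stands at its rear, 178 mm wide, from 100 mm in -y leaning further back, up to 275 mm above the table. Axes as tab.
- roll: New label roll, white, standing on its flat side, 110 mm across, 76 mm tall; origin at the centre of its underside. Leave alone.
- pot: Steel pot 76 mm across with pencils, 175 mm tall; origin at the centre of its underside. Leave alone.
- jar: Blue paint jar 64 mm across, 75 mm tall; origin at the centre of its underside. Leave alone.

How it is judged:
By the outcome, as a careful person would: the job done as asked, in the order asked, and still so for the second after the job is handed in, while the arm keeps its last pose, push and grip.
It also fails if it takes over 40 s, if anything falls off the work surface, if the arm or the gripper's body presses on something with over 40 N, if the wrist force passes 120 N, or if a joint passes its speed limit or range.

## Robot

A 7-joint arm with a two-finger parallel gripper is mounted at the origin on the work surface. World frame = base frame: x ahead of the robot, y to its left, z up, the work surface at z = 0. Lengths are in mm, angles in rad, forces in N, time in s.
With the tool pointing down it reaches from about 400 to 875 mm from the base axis. Payload 4.4 kg.
Tool frame: the origin (TCP) lies midway between the tips of the shut fingers; the grasp point (between the pads) lies 19 mm behind it (ctrl.pinch_z is the distance from the TCP to the grasp point, in mm); z points along the fingers, y is the line along which they close (so a half turn about z gives the same grasp; the last joint's range is limited). The gripper opens to 85 mm and grips with 20 to 120 N. Pads are 22 mm wide; open, the fingers measure 114 mm over their backs; the gripper's body (76 mm by 85 mm) begins 54 mm behind the grasp point. The pads swing forward as they close: fully open they stand 13 mm farther back than shut.
Start: joints at [1.112, 0.628, 0.038, 1.517, -0.027, 0.996, -0.02], TCP at [248.833, -600.5, 231.313] pointing down, gripper open.
Joint ranges: [-3.06, 3.06], [-0.37, 2.12], [-1.25, 1.32], [0.18, 2.47], [-1.1, 4.24], [0.23, 1.98], [-2.94, 2.94]. Speed limits (rad/s): [2.57, 2.57, 3.14, 3.14, 3.14, 3.14, 3.14].

## Interface

Orientations are given as [roll, pitch, yaw] about the fixed x, y, z axes, in that order (R = Rz(yaw) Ry(pitch) Rx(roll)).
In Python, from cell import read_state, cams, order, ctrl gives the robot as it stands.
- The arm moves only by the tool move_arm, never from a script. Its argument "targets" is text: rows parted by semicolons, each of 7 numbers parted by spaces: the gripper's target within -1 to 1 (fully open at 1, half-way at 0, shut at -1), then the shift along the tool's x, y, z in cm, then the turn, a rotation vector about the tool's x, y, z in degrees. A call has 1 to 5 rows; each row shifts and turns the commanded pose from where the row before left it, along the tool's axes as they then stand; what a row does not reach is not made up. A row lasts 1/12 s, in which the tool goes at most 41.7 mm and 7.16 degrees, less where a joint would pass 70% of its speed; a pose out of reach is approached as far as the arm can. A call with a gripper value outside its range is refused whole. The fingers move at their own pace and stop on an object; the grip force is fixed at half the most. Time passes only in rows, so rows that do not move let the fingers close. It gives the time, the measured TCP pose, the force, the opening and the grip force at its end, in the units of the state.
- read_state(): the state, without advancing time (a new reading comes with each control period).
- cams.get_image(name): name is "side" or "top" or "wrist"; returns a dict with "color" (384x512x3 uint8, red, green, blue), "fovy" (degrees; the focal length in pixels is half the picture's height over the tangent of half this angle, whatever the lens; pixels are square), "cx", "cy" (the principal point, pixels), "k1" (the pictures are not rectified: a ray, as slopes to the right and down, at radius r is drawn at 1 + k1 r^2 times it, then the intrinsics apply), "rvec" (rotation vector, rad) and "tvec" (3), from world to camera coordinates, as OpenCV has them. Camera axes: x right, y down, z forward; pixel columns grow to the right and rows downward; lengths in mm; the calibration is good to about 2 mm. A picture is of the moment at which its call begins. There is no depth.
- order.finish_job(): hands the job in; it is judged then, once.
The state is a dict: "clock": time; "qpos": joint angles; "qd": joint speeds; "tau": joint torques, N m; "eef_pos": TCP position; "tool_rot": TCP orientation; "force": force on the tool from outside, world axes, zero at the start; "torque": the same for the moment, N m; "width": finger opening in mm; "gripper_force": force on a finger pad.
Only numpy, scipy, OpenCV 4.12 (cv2) and the standard library are available. Lean on these libraries where they do the work, as an engineer would, in place of code of your own. Each camera call takes 0.05 s, during which the arm holds its last target. There are 200 camera calls.

## Working session

There is one attempt and no reset: what is moved stays moved. The work goes in short steps, Python scripts to look and compute and a tool call to move; the robot and the scene stay as the last step left them, time stands still between calls to the robot, and variables do not carry over. Pictures are saved under pics/ and viewed, at most 10 in all, crops included, and the job is handed in when it is done.

Besides the shell and the picture viewer there is one more tool, called by a JSON object that holds its "fn" and its "kwargs". move_arm: Moves the arm, as the interface text tells. Its arguments: {"type":"object","properties":{"targets":{"type":"string"}},"required":["targets"]}

```bash
mkdir -p pics; python3 - <<'E'
from cell import read_state, cams, order, ctrl
import cv2
print(read_state(), ctrl.pinch_z)
for n in ("side","top","wrist"):
    d=cams.get_image(n); cv2.imwrite(f"pics/{n}0.png",d["color"][:,:,::-1]); print(n,{k:v for k,v in d.items() if k!="color"})
a=cv2.imread("pics/side0.png");b=cv2.imread("pics/top0.png")
E
```

```text
{'clock': 0.0, 'qpos': array([ 1.11217368,  0.62936248,  0.03844906,  1.51838283, -0.0270096 ,
        0.99631245, -0.02000052]), 'qd': array([ 0.0008207 , -0.00083531,  0.00036366,  0.00061531, -0.00047916,
       -0.00056475, -0.00046296]), 'tau': array([ 2.40361638e-03, -5.63408947e+01,  1.22671712e+00, -1.93441826e+01,
        1.08230207e-02,  1.04831380e-02,  1.08049582e-05]), 'eef_pos': array([ 248.59824434, -599.88912993,  230.37389597]), 'tool_rot': array([-3.13964589e+00,  2.31483577e-05,  3.92810839e-01]), 'force': array([-0.23723367,  0.34711541,  0.14406352]), 'torque': array([-0.02527928, -0.01453616,  0.02031474]), 'gripper_force': 0.0, 'width': 85.27992276731106} 18.700000000000003
side {'fovy': 52.136513132767924, 'cx': 252.9013230251637, 'cy': 198.68146236763673, 'k1': 0.002186639288703302, 'rvec': array([ 0.91325424, -2.6230497 ,  0.89110943]), 'tvec': array([419.79853736, 329.20502149, 950.84215864])}
top {'fovy': 49.203062909651784, 'cx': 257.8748600416804, 'cy': 192.09154828889902, 'k1': -0.14297929609860652, 'rvec': array([ 2.14363333, -2.15256333,  0.19260484]), 'tvec': array([ -23.41192003,  569.78519732, 1223.29388636])}
wrist {'fovy': 67.59634735724278, 'cx': 250.7209049266108, 'cy': 195.3443434000951, 'k1': -0.06806896269257083, 'rvec': array([-2.41465284,  1.61225652,  0.22638241]), 'tvec': array([-650.03913062,  -35.84697088,  379.31943418])}
```

View pics/top0.png

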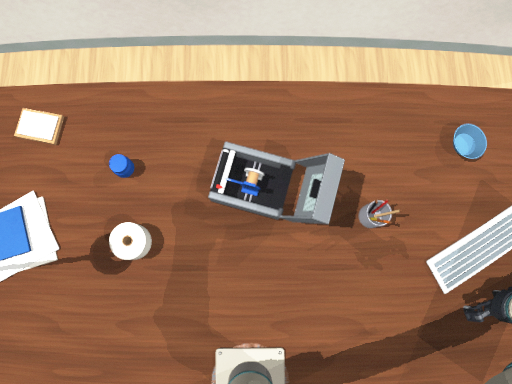

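View pics/side0.png

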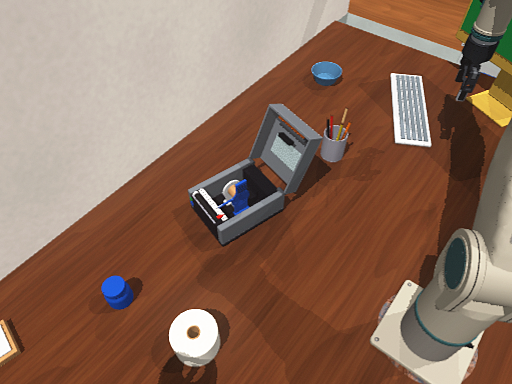

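```bash
python3 - <<'E'
import cv2,numpy as np
a=cv2.imread("pics/top0.png")[135:225,205:305];b=cv2.imread("pics/side0.png")[165:245,185:285]
r=lambda i:cv2.resize(i,None,fx=7,fy=7,interpolation=cv2.INTER_CUBIC)
cv2.imwrite("pics/c1.png",r(a)[:600]);cv2.imwrite("pics/c2.png",r(b)[:600])
E
```

```text
(no output)
```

View pics/c1.png

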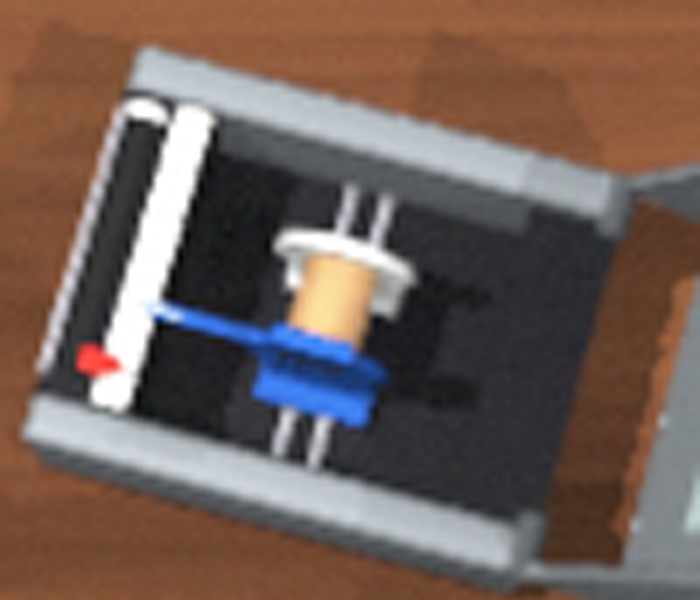

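View pics/c2.png

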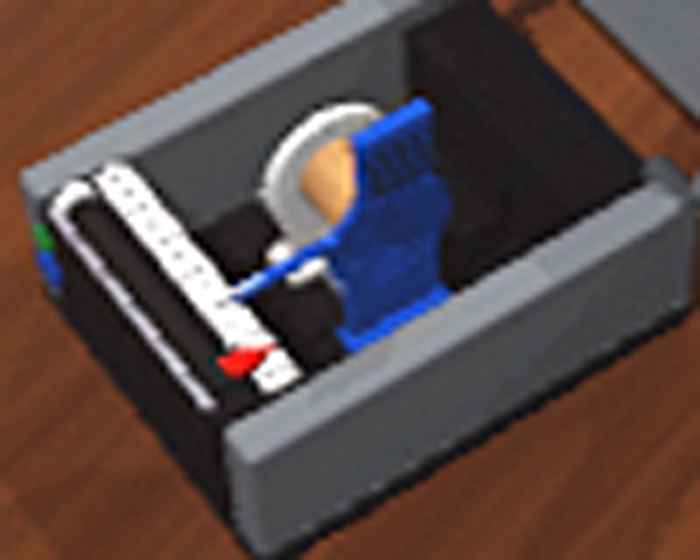

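```bash
cat > h.py <<'E'
import numpy as np,cv2
from cell import read_state,cams
def cal(d):
    f=192/np.tan(np.radians(d["fovy"]/2)); R,_=cv2.Rodrigues(np.array(d["rvec"]))
    return np.array([[f,0,d["cx"]],[0,f,d["cy"]],[0,0,1]]),d["k1"],R,np.array(d["tvec"])
def ray(d,p):
    K,k1,R,t=cal(d); x=cv2.undistortPoints(np.array([[p]],float),K,np.array([k1,0,0,0.]),).ravel()
    return -R.T@t, R.T@np.array([x[0],x[1],1])
def onz(d,p,z):
    c,v=ray(d,p); return c+v*(z-c[2])/v[2]
def tri(d1,p1,d2,p2):
    c1,v1=ray(d1,p1);c2,v2=ray(d2,p2); s=np.linalg.lstsq(np.c_[v1,-v2],c2-c1,rcond=None)[0]
    a,b=c1+s[0]*v1,c2+s[1]*v2; return (a+b)/2,np.linalg.norm(a-b)
def proj(d,P):
    K,k1,R,t=cal(d); return cv2.projectPoints(np.array([P],float),cv2.Rodrigues(R)[0],t,K,np.array([k1,0,0,0.]))[0].ravel()
E
python3 - <<'E'
from h import *
np.set_printoptions(precision=1,suppress=True)
T=cams.get_image("top");S=cams.get_image("side")
t=lambda x,y:((x+.5)/7-.5+205,(y+.5)/7-.5+135)
s=lambda x,y:((x+.5)/7-.5+185,(y+.5)/7-.5+165)
print("cam",ray(T,(0,0))[0],ray(S,(0,0))[0])
print("pointer",onz(T,t(150,308),90),onz(S,s(232,298),90),tri(T,t(150,308),S,s(232,298)))
print("mark",onz(T,t(122,365),90),onz(S,s(272,350),90),tri(T,t(122,365),S,s(272,350)))
for n,A in dict(near=[(30,435),(520,560)],far=[(145,50),(620,175)]).items():
    p,q=[onz(T,t(*a),85) for a in A]; v=q-p; print(n,p,q,np.degrees(np.arctan2(v[0],-v[1])))
print("tabtop side",onz(S,s(357,135),152),onz(S,s(430,100),152))
print("tabtop top",onz(T,t(265,330),152),onz(T,t(385,370),152))
E
```

```text
cam [ 369.4    0.4 1298.1] [118.5 506.7 958.1]
pointer [603.   68.4  90. ] [603.8  70.5  90. ] (array([604.1,  69. ,  87.9]), np.float64(1.8181114860579906))
mark [578.8  79.9  90. ] [574.8  79.6  90. ] (array([577.7,  79.2,  87.5]), np.float64(3.413118245319565))
near [550.  118.5  85. ] [497.  -85.7  85. ] -14.578401796704105
far [716.3  71.7  85. ] [ 661.2 -130.6   85. ] -15.234416989230894
tabtop side [583.2  14.1 152. ] [572.4 -16.8 152. ]
tabtop top [582.   19.2 152. ] [565.7 -28.3 152. ]
```

```bash
python3 - <<'E'
import numpy as np
N=18;th=np.arctan2(599.5,329);L=np.hypot(599.5,329)/N/10
for k in range(N):
    a=th-np.radians(22.5+52.5/N*k); print(f"0.2 {L*np.cos(a):.2f} {-L*np.sin(a):.2f} 0 0 0 {-52.5/N:.2f};",end="\n" if k%5==4 else " ")
E
```

```text
0.2 2.96 -2.38 0 0 0 -2.92; 0.2 3.08 -2.22 0 0 0 -2.92; 0.2 3.19 -2.06 0 0 0 -2.92; 0.2 3.29 -1.90 0 0 0 -2.92; 0.2 3.38 -1.73 0 0 0 -2.92;
0.2 3.47 -1.55 0 0 0 -2.92; 0.2 3.54 -1.38 0 0 0 -2.92; 0.2 3.61 -1.19 0 0 0 -2.92; 0.2 3.66 -1.01 0 0 0 -2.92; 0.2 3.71 -0.82 0 0 0 -2.92;
0.2 3.75 -0.63 0 0 0 -2.92; 0.2 3.77 -0.44 0 0 0 -2.92; 0.2 3.79 -0.25 0 0 0 -2.92; 0.2 3.80 -0.05 0 0 0 -2.92; 0.2 3.80 0.14 0 0 0 -2.92;
0.2 3.78 0.33 0 0 0 -2.92; 0.2 3.76 0.52 0 0 0 -2.92; 0.2 3.73 0.71 0 0 0 -2.92;
```

{"fn": "move_arm", "kwargs": {"targets": "0.2 0 0 -3.4 0 0 0; 0.2 0 0 -3.4 0 0 0; 0.2 0 0 -3.2 0 0 0"}}

```text
clock: 0.5
eef_pos: [248.7, -600.2, 332.3]
tool_rot: [-3.14, 0.0, 0.393]
force: [0.6, -0.2, -0.1]
width: 52.3
gripper_force: 0.0
```

{"fn": "move_arm", "kwargs": {"targets": "0.2 2.96 -2.38 0 0 0 -2.92; 0.2 3.08 -2.22 0 0 0 -2.92; 0.2 3.19 -2.06 0 0 0 -2.92; 0.2 3.29 -1.90 0 0 0 -2.92; 0.2 3.38 -1.73 0 0 0 -2.92"}}

```text
clock: 0.92
eef_pos: [340.7, -432.3, 331.4]
tool_rot: [3.141, -0.0, 0.65]
force: [0.8, -1.1, 0.6]
width: 51.3
gripper_force: 0.0
```

{"fn": "move_arm", "kwargs": {"targets": "0.2 3.47 -1.55 0 0 0 -2.92; 0.2 3.54 -1.38 0 0 0 -2.92; 0.2 3.61 -1.19 0 0 0 -2.92; 0.2 3.66 -1.01 0 0 0 -2.92; 0.2 3.71 -0.82 0 0 0 -2.92"}}

```text
clock: 1.33
eef_pos: [432.0, -265.8, 331.5]
tool_rot: [3.141, 0.0, 0.905]
force: [-0.1, 0.1, -0.3]
width: 51.3
gripper_force: 0.0
```

{"fn": "move_arm", "kwargs": {"targets": "0.2 3.75 -0.63 0 0 0 -2.92; 0.2 3.77 -0.44 0 0 0 -2.92; 0.2 3.79 -0.25 0 0 0 -2.92; 0.2 3.80 -0.05 0 0 0 -2.92; 0.2 3.80 0.14 0 0 0 -2.92"}}

```text
clock: 1.75
eef_pos: [523.4, -99.2, 331.5]
tool_rot: [3.141, 0.0, 1.16]
force: [0.7, -0.4, -0.6]
width: 51.5
gripper_force: 0.0
```

{"fn": "move_arm", "kwargs": {"targets": "0.2 3.78 0.33 0 0 0 -2.92; 0.2 3.76 0.52 0 0 0 -2.92; 0.2 3.73 0.71 0 0 0 -2.92; 0.2 0 0 0 0 0 0; 0.2 0 0 0 0 0 0"}}

```text
clock: 2.17
eef_pos: [577.9, 1.9, 330.9]
tool_rot: [-3.141, -0.001, 1.315]
force: [0.8, 0.1, 0.2]
width: 51.6
gripper_force: 0.0
```

```bash
python3 - <<'E'
from h import *
s=read_state();print(s["eef_pos"],s["tool_rot"],s["qpos"].round(2))
d=cams.get_image("wrist"); cv2.imwrite("pics/w1.png",d["color"][:,:,::-1])
import pickle;pickle.dump(d,open("w1.pkl","wb"))
print(proj(d,(578,-1,152)),proj(d,(604,69,90)),proj(d,(577.5,79.5,90)),ray(d,(0,0))[0])
cv2.imwrite("pics/w1b.png",cv2.resize(d["color"][:,:,::-1],None,fx=1.56,fy=1.56,interpolation=cv2.INTER_CUBIC))
E
```

```text
[577.86736641   1.93730529 330.90619885] [-3.14087932e+00 -1.15236208e-03  1.31495365e+00] [ 0.17  0.44 -0.34  1.58  0.16  1.15 -0.46]
[250.97936209 178.67221318] [256.73384958 112.21782407] [234.83454698 109.47261308] [595.83690574  68.17946677 474.28881884]
```

View pics/w1b.png

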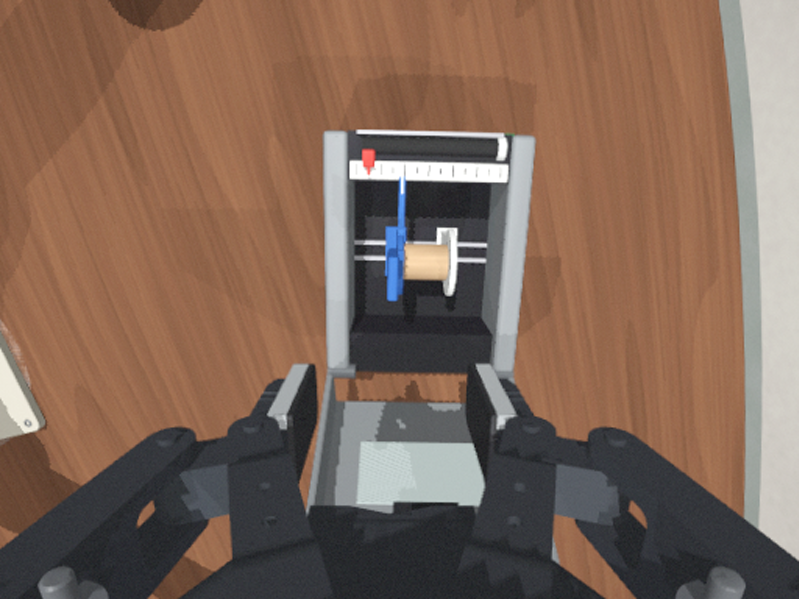

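```bash
python3 - <<'E'
from h import *
import pickle
np.set_printoptions(precision=1,suppress=True)
d=pickle.load(open("w1.pkl","rb"))
im=d["color"].astype(int)
q=lambda x,y:((x+.5)/1.56-.5,(y+.5)/1.56-.5)
f=lambda p,z:onz(d,q(*p),z)
for n,a,b,z in [("strip low",(350,181),(507,182),88),("strip up",(350,161),(507,165),88),("wallL",(326,132),(328,370),85),("wallR",(534,137),(512,372),85)]:
    p,r=f(a,z),f(b,z);v=r-p;print(n,p,r,np.degrees(np.arctan2(v[1],v[0])))
P,M=f((402,179),90),f((368.5,173),90)
for yaw in (-14.5,-15,-15.5):
    c,s=np.cos(np.radians(yaw)),np.sin(np.radians(yaw)); print(P,M,(M-P)[:2]@[[c,-s],[s,c]])
print("tab",f((392,260),152),f((392,298),152), f((386,280),152),f((399,280),152))
# precise red tip rows
r=(im[:,:,0]>150)&(im[:,:,1]<90)&(im[:,:,2]<90)
for y in range(93,116): 
    x=np.where(r[y,220:260])[0]; 
    if len(x): print(y,x.min()+220,x.max()+220,end=" | ")
print(); print(im[110:126,250:266].min(axis=2))
E
```

```text
strip low [561.8  75.3  88. ] [689.2  41.7  88. ] -14.812674720326264
strip up [566.2  90.9  88. ] [691.9  55.2  88. ] -15.840780446718052
wallL [553.2 118.4  85. ] [493.7 -85.2  85. ] -106.28257292152965
wallR [719.   71.8  85. ] [ 662.1 -131.6   85. ] -105.64026064576436
[604.2  65.9  90. ] [578.6  77.6  90. ] [-27.8   4.9]
[604.2  65.9  90. ] [578.6  77.6  90. ] [-27.8   4.7]
[604.2  65.9  90. ] [578.6  77.6  90. ] [-27.9   4.4]
tab [581.7  12.7 152. ] [574.5 -15.  152. ] [573.7  -0.6 152. ] [582.9  -3.1 152. ]
96 232 239 | 98 239 239 | 99 239 240 | 100 239 240 | 101 239 240 | 102 239 239 | 103 239 239 | 104 239 239 | 105 239 239 | 
[[255 234 240 255 255 255 255 255 255 181 255 255 255 255 255 255]
 [255 255 255 255 255 255 255 255 255 180 255 255 255 255 255 255]
 [255 255 255 255 255 255 255 255 255 184 255 255 255 255 255 255]
 [255 255 255 255 255 254 201 249 237 172 255 255 255 255 255 255]
 [248 248 247 242 247 224 141 241 223 152 253 255 255 255 255 255]
 [158 160 159 156 168 143 106 251 219 129 176 191 192 192 194 201]
 [ 50  47  49  50  47  52  89 255 210 108  60  52  53  58  53  67]
 [ 45  44  39  39  44  56  86 255 208 106  54  43  40  46  44  42]
 [ 42  44  44  40  42  56  90 255 210 107  46  45  42  48  37  41]
 [ 41  45  44  45  42  52  91 255 209 100  49  42  41  41  40  45]
 [ 39  44  45  43  42  55  89 255 209  98  50  43  44  39  35  42]
 [ 42  38  42  41  45  54  87 255 208  96  48  44  43  44  35  46]
 [ 39  41  43  42  45  54  87 255 210  98  51  41  43  45  38  34]
 [ 43  41  37  42  45  58  90 255 206 100  46  45  42  37  38  37]
 [ 43  38  46  42  40  65  92 172 130  78  49  40  40  39  40  37]
 [ 47  47  42  42  44  62  87  94  89  73  46  45  39  32  37  35]]
```

{"fn": "move_arm", "kwargs": {"targets": "0.1 -0.35 0 3.8 0 0 0.7; 0.1 0 0 3.8 0 0 0; 0.1 0 0 3.8 0 0 0; 0.1 0 0 3.2 0 0 0; 0.1 0 0 2.0 0 0 0"}}

```text
clock: 2.63
eef_pos: [573.9, -7.2, 162.1]
tool_rot: [-3.137, 0.003, 1.295]
force: [0.6, 0.2, -0.4]
width: 46.8
gripper_force: 0.0
```

```bash
python3 - <<'E'
from h import *
s=read_state();print(s["eef_pos"],s["tool_rot"],s["force"])
d=cams.get_image("wrist")
w=cv2.resize(d["color"][:,:,::-1],None,fx=.78,fy=.78,interpolation=cv2.INTER_AREA)
e=cams.get_image("side");c=cv2.resize(e["color"][100:260,150:320,::-1],(400,376),interpolation=cv2.INTER_CUBIC)
o=np.zeros((376,800,3),np.uint8);o[:300,:400]=cv2.resize(w,(400,300));o[:,400:]=c
cv2.imwrite("pics/m2.png",o)
E
```

```text
[573.93958135  -7.15197793 162.1330103 ] [-3.13726884e+00  2.98767149e-03  1.29454068e+00] [ 0.64808713  0.18956534 -0.41797023]
```

View pics/m2.png

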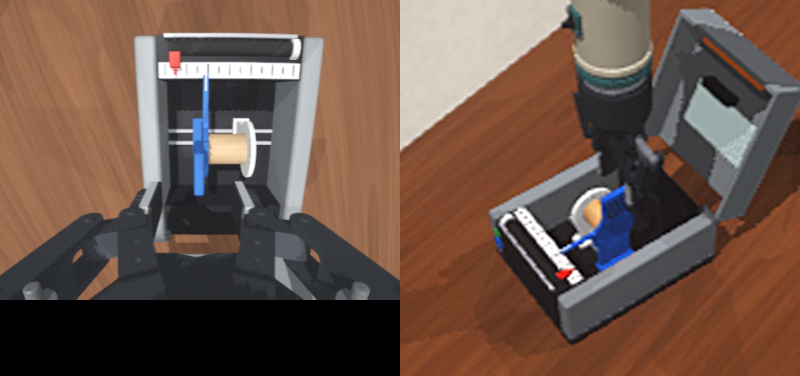

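{"fn": "move_arm", "kwargs": {"targets": "0.1 0 0 0 0 0 0; 0.1 0 0 0 0 0 0; 0.1 0 0 0 0 0 0"}}

```text
clock: 2.98
eef_pos: [577.9, -4.8, 167.4]
tool_rot: [3.138, -0.001, 1.297]
force: [0.3, -0.1, 0.2]
width: 47.1
gripper_force: 0.0
```

{"fn": "move_arm", "kwargs": {"targets": "0.1 0.2 0 1.6 0 0 0; 0.1 0 0 1.6 0 0 0; 0.1 0 0 1.2 0 0 0; 0.1 0 0 0.5 0 0 0; 0.1 0 0 0 0 0 0"}}

```text
clock: 3.4
eef_pos: [577.1, -2.6, 116.5]
tool_rot: [3.142, 0.0, 1.298]
force: [-0.9, 0.1, 0.5]
width: 47.0
gripper_force: 0.0
```

{"fn": "move_arm", "kwargs": {"targets": "-0.4 0 0 0 0 0 0; -0.6 0 0 0 0 0 0; -0.6 0 0 0 0 0 0"}}

```text
clock: 3.65
eef_pos: [577.9, -2.4, 117.4]
tool_rot: [3.14, -0.001, 1.298]
force: [-0.0, 0.3, 0.0]
width: 16.5
gripper_force: 0.0
```

```bash
python3 - <<'E'
from h import *
s=read_state();print(s["eef_pos"],s["tool_rot"],s["force"],s["width"])
d=cams.get_image("wrist")
cv2.imwrite("pics/w3.png",cv2.resize(d["color"][60:330,100:400,::-1],None,fx=2.2,fy=2.2,interpolation=cv2.INTER_CUBIC))
E
```

```text
[577.92295495  -2.3954682  117.44832014] [ 3.13960376e+00 -5.75996813e-04  1.29779048e+00] [-0.03754158  0.33294335  0.03270399] 16.525659273259954
```

View pics/w3.png

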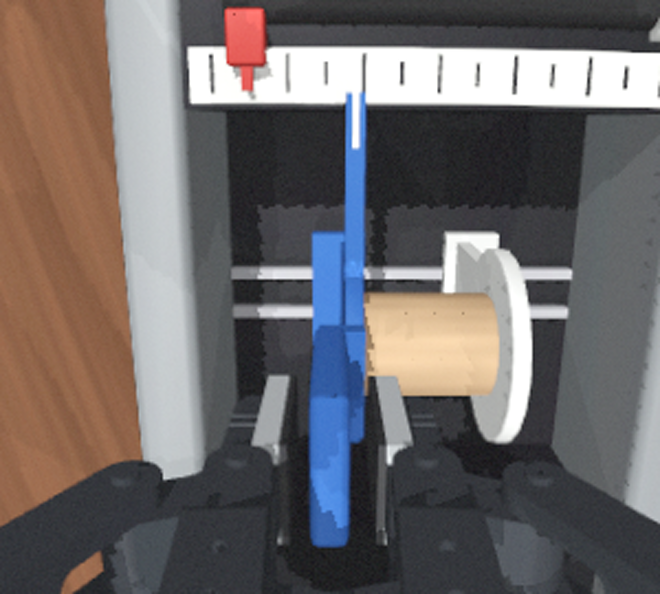

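{"fn": "move_arm", "kwargs": {"targets": "-1 0 0 0 0 0 0; -1 0 0 0 0 0 0; -1 0 0 0 0 0 0; -1 0 0 0 0 0 0; -1 0 0 0 0 0 0"}}

```text
clock: 4.12
eef_pos: [577.3, -2.3, 117.1]
tool_rot: [3.141, -0.0, 1.298]
force: [-1.8, -0.9, 5.1]
width: 7.3
gripper_force: 58.9
```

```bash
cat > m.py <<'E'
from h import *
import sys,pickle
np.set_printoptions(precision=2,suppress=True)
s=read_state();print(s["eef_pos"],s["tool_rot"],s["force"],s["torque"],s["width"],s["gripper_force"])
d=cams.get_image("wrist");pickle.dump(d,open(sys.argv[1]+".pkl","wb"))
cv2.imwrite(f"pics/{sys.argv[1]}.png",cv2.resize(d["color"][60:180,180:300,::-1],None,fx=5,fy=5,interpolation=cv2.INTER_CUBIC))
im=d["color"].astype(int);R,G,B=im[...,0],im[...,1],im[...,2]
red=(R>140)&(R>2*G)&(R>2*B);blue=(B>110)&(B>1.6*R)
n,l,st,c=cv2.connectedComponentsWithStats(red[40:120,180:280].astype(np.uint8))
i=1+np.argmax(st[1:,4]);ys,xs=np.where(l==i);ys+=40;xs+=180
yb=ys.max();print("red tip",[(y,xs[ys==y].mean().round(1),(ys==y).sum()) for y in range(yb-7,yb+1)])
for y in range(96,126,3):
    x=np.where(blue[y,180:300])[0]+180
    if len(x): print(y,x.min(),x.max(),end=" | ")
E
python3 m.py g1
```

```text
[577.33  -2.33 117.08] [ 3.14 -0.    1.3 ] [-1.84 -0.86  5.11] [ 0.02  0.3  -0.12] 7.275879216390429 58.85701775550842
red tip [(93, np.float64(213.0), np.int64(5)), (94, np.float64(213.0), np.int64(5)), (95, np.float64(213.0), np.int64(5)), (96, np.float64(213.0), np.int64(5)), (97, np.float64(213.0), np.int64(5)), (98, np.float64(213.0), np.int64(5)), (99, np.float64(213.0), np.int64(5)), (100, np.float64(214.5), np.int64(2))]
102 259 266 | 105 259 266 | 108 258 267 | 111 258 267 | 114 258 267 | 117 258 267 | 120 258 267 | 123 258 267 |
```

{"fn": "move_arm", "kwargs": {"targets": "-1 0 -0.5 0 0 0 0; -1 0 -0.5 0 0 0 0; -1 0 -0.5 0 0 0 0; -1 0 -0.5 0 0 0 0; -1 0 -0.4 0 0 0 0"}}

```text
clock: 4.58
eef_pos: [559.3, 2.8, 117.1]
tool_rot: [3.131, -0.003, 1.297]
force: [12.5, -3.3, -6.4]
width: 7.2
gripper_force: 58.2
```

{"fn": "move_arm", "kwargs": {"targets": "-1 0 0 0 0 0 0; -1 0 0 0 0 0 0; -1 0 0 0 0 0 0"}}

```text
clock: 4.83
eef_pos: [559.2, 2.8, 117.1]
tool_rot: [3.132, -0.002, 1.297]
force: [10.8, -2.7, -4.7]
width: 7.0
gripper_force: 58.7
```

```bash
python3 m.py g2
```

```text
[559.2    2.82 117.12] [ 3.13 -0.    1.3 ] [10.83 -2.68 -4.67] [-0.61 -1.55 -0.07] 6.976915031564672 58.67895305156708
red tip [(93, np.float64(245.5), np.int64(4)), (94, np.float64(245.5), np.int64(4)), (95, np.float64(245.5), np.int64(4)), (96, np.float64(245.5), np.int64(4)), (97, np.float64(245.5), np.int64(4)), (98, np.float64(245.5), np.int64(4)), (99, np.float64(245.5), np.int64(4)), (100, np.float64(246.0), np.int64(3))]
102 259 266 | 105 258 266 | 108 258 267 | 111 258 267 | 114 258 266 | 117 258 266 | 120 258 266 | 123 258 266 |
```

View pics/g2.png

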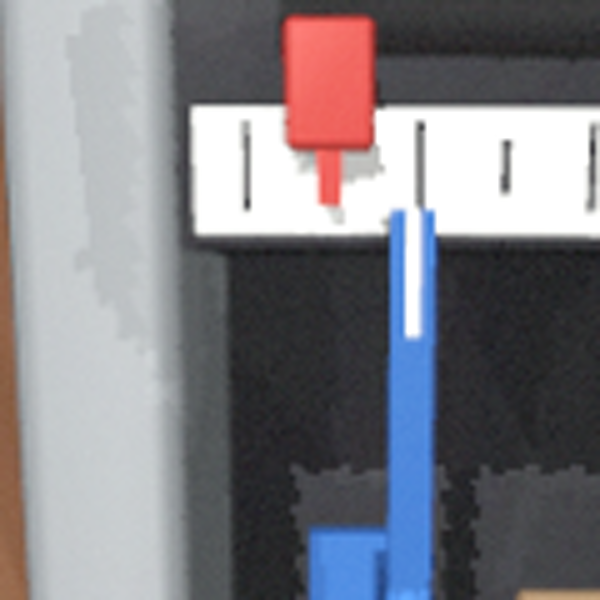

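{"fn": "move_arm", "kwargs": {"targets": "-1 0 -0.4 0 0 0 0; -1 0 -0.3 0 0 0 0; -1 0 -0.2 0 0 0 0; -1 0 0 0 0 0 0; -1 0 0 0 0 0 0"}}

```text
clock: 5.3
eef_pos: [551.2, 5.0, 117.1]
tool_rot: [3.131, -0.003, 1.296]
force: [12.7, -4.1, -7.0]
width: 7.2
gripper_force: 58.7
```

```bash
python3 m.py g3
```

```text
[551.23   5.03 117.08] [ 3.13 -0.    1.3 ] [12.7  -4.05 -6.98] [-0.69 -1.84 -0.02] 7.193772717442416 58.69666814804077
red tip [(93, np.float64(260.0), np.int64(5)), (94, np.float64(260.0), np.int64(5)), (95, np.float64(260.0), np.int64(5)), (96, np.float64(260.0), np.int64(5)), (97, np.float64(260.0), np.int64(5)), (98, np.float64(260.0), np.int64(5)), (99, np.float64(260.0), np.int64(5)), (100, np.float64(259.5), np.int64(4))]
102 259 266 | 105 258 266 | 108 258 266 | 111 258 266 | 114 258 266 | 117 258 266 | 120 258 266 | 123 258 266 |
```

{"fn": "move_arm", "kwargs": {"targets": "-1 0 -0.15 0 0 0 0; -1 0 0 0 0 0 0; -1 0 0 0 0 0 0; -1 0 0 0 0 0 0; -1 0 0 0 0 0 0"}}

```text
clock: 5.77
eef_pos: [550.1, 5.4, 117.1]
tool_rot: [3.13, -0.003, 1.296]
force: [12.8, -3.5, -6.8]
width: 7.3
gripper_force: 58.6
```

```bash
python3 m.py g4; python3 - <<'E'
from h import *
import pickle
d=pickle.load(open("g4.pkl","rb"));im=d["color"].astype(int)
print();print(im[94:100:2,252:272].tolist().__len__(), (im[97,252:272,0]-im[97,252:272,1]).tolist(), im[112,252:272].min(1).tolist(), im[105,252:272,0].tolist())
e=cams.get_image("side")["color"][:,:,::-1]
a=cv2.imread("pics/g4.png")[:, 100:500]; b=cv2.resize(e[170:245,190:240],(400,600),interpolation=cv2.INTER_CUBIC)
cv2.imwrite("pics/g4b.png",np.hstack([a,b]))
P=onz(d,(262.4,101),90);M=onz(d,(0,0),90)
E
```

```text
[550.13   5.36 117.11] [ 3.13 -0.    1.3 ] [12.84 -3.51 -6.76] [-0.81 -1.93 -0.04] 7.306437021980398 58.61772000789642
red tip [(93, np.float64(262.0), np.int64(5)), (94, np.float64(262.0), np.int64(5)), (95, np.float64(262.0), np.int64(5)), (96, np.float64(262.0), np.int64(5)), (97, np.float64(262.0), np.int64(5)), (98, np.float64(262.0), np.int64(5)), (99, np.float64(262.0), np.int64(5)), (100, np.float64(261.5), np.int64(4))]
102 259 266 | 105 258 266 | 108 258 267 | 111 258 266 | 114 258 266 | 117 258 266 | 120 258 266 | 123 258 266 | 
3 [0, 0, 0, 0, 0, 0, 0, 51, 132, 141, 140, 141, 140, 0, 0, 0, 0, 0, 0, 0] [40, 45, 44, 45, 49, 44, 79, 88, 87, 255, 255, 241, 141, 84, 77, 49, 40, 48, 41, 43] [255, 255, 255, 255, 255, 229, 139, 86, 86, 255, 255, 255, 160, 90, 87, 255, 255, 255, 255, 255]
```

View pics/g4b.png

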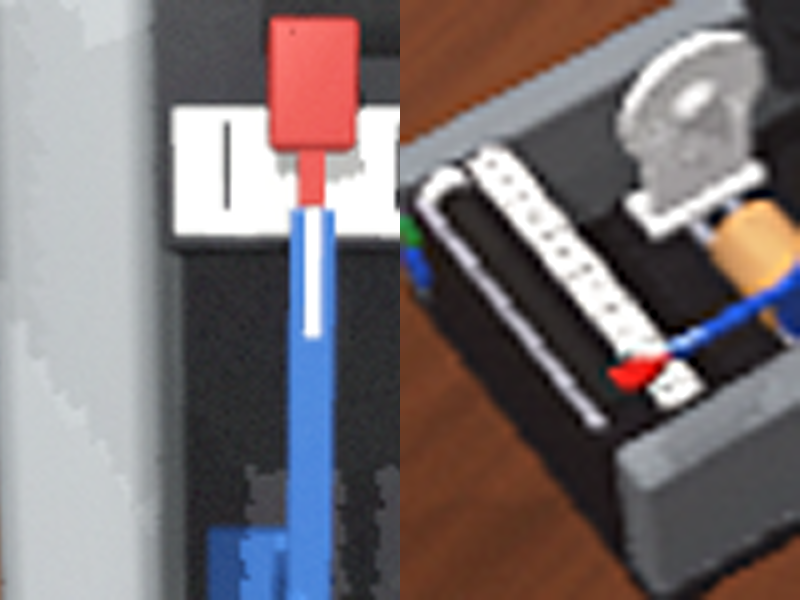

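{"fn": "move_arm", "kwargs": {"targets": "-1 0 -0.03 0 0 0 0; -1 0 0 0 0 0 0; -1 0 0 0 0 0 0; -1 0 0 0 0 0 0; -1 0 0 0 0 0 0"}}

```text
clock: 6.28
eef_pos: [550.1, 5.4, 117.1]
tool_rot: [3.13, -0.003, 1.296]
force: [13.8, -3.8, -6.4]
width: 7.0
gripper_force: 58.4
```

```bash
python3 m.py g5; python3 - <<'E'
from h import *
d=cams.get_image("wrist");e=cams.get_image("side")
a=cv2.resize(d["color"][:,:,::-1],(400,300));b=cv2.resize(e["color"][130:250,170:330,::-1],(400,300),interpolation=cv2.INTER_CUBIC)
cv2.imwrite("pics/fin.png",np.hstack([a,b]))
E
```

```text
[550.06   5.4  117.13] [ 3.13 -0.    1.3 ] [13.78 -3.84 -6.35] [-0.85 -2.02 -0.04] 6.990752935188084 58.415915966033936
red tip [(93, np.float64(262.0), np.int64(5)), (94, np.float64(262.0), np.int64(5)), (95, np.float64(262.0), np.int64(5)), (96, np.float64(262.5), np.int64(4)), (97, np.float64(262.0), np.int64(5)), (98, np.float64(262.5), np.int64(4)), (99, np.float64(262.5), np.int64(4)), (100, np.float64(262.5), np.int64(4))]
102 259 260 | 105 258 266 | 108 258 266 | 111 258 266 | 114 258 266 | 117 258 266 | 120 258 266 | 123 258 266 |
```

View pics/fin.png

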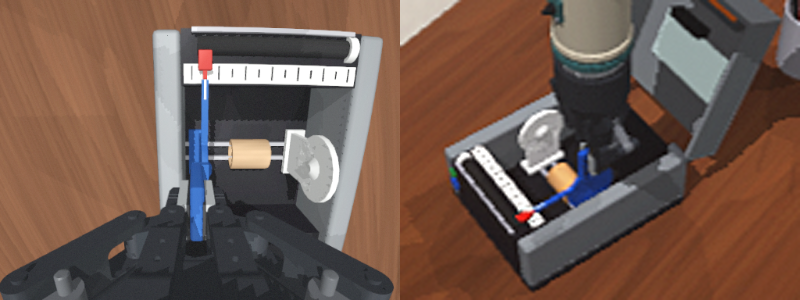

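```bash
python3 -c "
from cell import order
print(order.finish_job())"
```

```text
the job is handed in; nothing more can be done
None
```

I pulled the blue guide out about 28 mm; its pointer is within roughly 0.3 mm of the red mark by the wrist camera. The core has dropped off its hubs towards the bay floor, and I handed the job in at about 6.5 s with the gripper still holding the tab against the spring; the roll, pot and jar were not touched.

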